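# Book out a glaze tub with the stand-hung label scanner

### The arm

A 7-joint arm with a two-finger parallel gripper is mounted at the origin on the work surface. World frame = base frame: x ahead of the robot, y to its left, z up, the work surface at z = 0. Lengths are in mm, angles in rad, forces in N, time in s.
With the tool pointing down it reaches from about 425 to 1025 mm from the base axis. Payload 9.4 kg.
Tool frame: the origin (TCP) lies on the centre line of the jaws, within the pads' length; the fingertips stand 25 mm ahead of it and the grasp point (between the pads) lies 6 mm ahead of it; z points along the fingers, y is the line along which they close (so a half turn about z gives the same grasp; the last joint's range is limited). The gripper opens to 85 mm and grips with 20 to 120 N. Pads are 22 mm wide; open, the fingers measure 114 mm over their backs; the gripper's body (76 mm by 85 mm) begins 54 mm behind the grasp point. The pads swing forward as they close: fully open they stand 13 mm farther back than shut.
Start: joints at [1.181, 0.599, -0.003, 1.599, 0.002, 0.943, -0.08], TCP at [223.092, -689.822, 256.275] pointing down, gripper open.
Joint ranges: [-2.57, 2.57], [-0.35, 1.97], [-1.29, 1.29], [0.11, 2.56], [-1.05, 4.19], [0.11, 1.86], [-2.63, 2.63]. Speed limits (rad/s): [2.22, 2.22, 3.01, 3.01, 3.14, 3.14, 3.14].

### API

Orientations are given as a unit quaternion [w, x, y, z].
In Python, from rig import ctrl, grab_frame, camera_model, finder gives the robot as it stands. Calls block until the motion is done:
- ctrl.reach(position, orientation): joint-space move of the TCP to a pose.
- ctrl.line_to(position, orientation=None, feed=150): straight line of the TCP; orientation=None keeps the orientation; feed is the mean speed in mm/s.
- ctrl.move_j(angles): joint-space move.
- ctrl.ungrasp() and ctrl.gripper_close(grasp_force=None): open the fingers fully, or close them until they stop; grasp_force is the grip in N (None keeps the last).
- ctrl.hold(seconds).
- ctrl.inverse_kinematics(position, orientation): joint angles nearest the present ones, or None.
- grab_frame(name): name is "side" or "top" or "wrist"; returns (picture, depth): 420x560x3 uint8, red, green, blue; 420x560 float32, mm along the optical axis (not along the pixel's ray), 0 where there is no reading.
- camera_model(name): a dict with "fx", "fy", "cx", "cy" (pixels), "xyz" and "orientation" of the camera in the world; the wrist camera has in their place "hand_eye" (4x4, takes a point from camera to tool coordinates, whose origin is the TCP and whose axes are the flange's). Camera axes: x right, y down, z forward; pixel columns grow to the right and rows downward; lengths in mm; the calibration is good to about 2 mm. The wrist camera is an equidistant fisheye: a pixel r from the principal point sees the ray r / f radians off the axis. A picture is of the moment at which its call begins: read the wrist's pose just before it. camera_model takes no time and is no camera call.
A pose or a line that the arm cannot do raises ctrl.Unreachable and nothing moves.
- ctrl.sign_off(): hands the job in, once; it reports no verdict.
Trained networks look in the newest picture that a camera, given by its name, has taken for a name from the list of things; names that differ only in an ending like _2 or _b are one class to them, and where a whole thing is asked for, a point or a joint stands for the part that bears it (a point fixed in the world has none). Each returns a list of dicts, best first, with "confidence" (0 to 1); they miss things now and then, are a little off and sometimes report something else, mostly with a low value. They report only what shows in the picture. A call takes as long as a camera call.
- finder.recognise(camera, name): "at" ([x, y, z] in mm, in world coordinates, good to about 4 mm: the middle of the surface that is visible of it).
- finder.spot_point(camera, name): "at" ([x, y, z] in mm, in world coordinates, good to about 4 mm: a listed point, or the origin of a listed thing).
Readings, each from a call of its own:
- ctrl.read_t(): time.
- ctrl.read_qpos(): joint angles.
- ctrl.read_joint_vel(): joint speeds.
- ctrl.read_tau(): joint torques, N m.
- ctrl.read_tcp_pos(): TCP position.
- ctrl.read_tool_rot(): TCP orientation.
- ctrl.read_wrist_force(): force on the tool from outside, world axes, zero at the start.
- ctrl.read_wrist_torque(): the same for the moment, N m.
- ctrl.read_gripper_width(): finger opening in mm.
Only numpy, scipy, OpenCV 4.12 (cv2) and the standard library are available. Lean on these libraries where they do the work, as an engineer would, in place of code of your own. Each camera call takes 0.05 s, during which the arm holds its last target. There are 200 camera calls.

### The job

Book out the square glaze tub: press the round key on the stock terminal, then take the scanner wand from its fork and aim it straight at the barcode label on the square tub's lid, its lens about 80 mm off, holding it steady there for about a second and a half without touching the tub. Hang the wand back upright on its fork by its collar and let go, then press the long bar key to confirm. Press each of those keys all the way down and let it come back up, leave the square key alone, and do not knock the pots, bottles and jars standing around.

Things in the scene. Friction and masses are not known exactly. Their poses are not given: they have to be found in the camera images.
- wand: loose scanner wand, 171 long, 200 g, hung upright on the fork. Origin: on its axis at its collar's underside; z along the axis from lens to grip; it looks along -z. Collar: disc 54 across, z 0 to 6. Grip: block 34 (x) by 28 (y), z 6 to 76. Neck: 25 across, z 0 to -47. Head: 44 (x) by 30 (y), z -47 to -95, lens window in its end. Black and grey plastic
- lens (a point): centre of the wand's lens window, 95 below the collar's underside; axes of the wand
- spot (a point): imaginary point 80 ahead of the lens on the wand's axis, where its reading is sharpest: this point belongs on the label; axes of the wand
- stand: fixed steel stand whose two-pronged fork holds the wand. Origin: centre of the fork's slot projected down to the bench; z up, x towards its column. Base 110 wide, 12 high, x -55 to 75; column 50 wide, 140 high, x 50 to 66. The slot (34 wide, prongs 12 wide, 8 thick) runs along x, open at the -x end
- fork (a point): centre of the slot at the prongs' top faces, 140 above the bench: the wand's origin rests here when hung; axes of the stand. The prongs end at x = -37 in lips 6 higher than the prongs (x -37 to -31), so the wand must be raised more than 6 (at most 35, for its head below) to pass out or in along x
- tub_square: the SQUARE white glaze tub, lying on its sloping rest: body 92 by 92, lid 100 by 100, 68 high in all. Fixed. Origin: centre of its underside; z is the outward normal of the lid, 35 degrees from vertical, leaning to the low front of its rest
- tub_square_label (a point): centre of the 40 by 60 paper barcode label on the square tub's lid, 68 above the tub's origin; z is the lid's outward normal, y along the bars' row
- rest_square: fixed sloping sheet-steel rest, 106 wide (y), about 110 deep (x), 72 high at its back (+x), carrying the square tub. Origin: centre of its underside on the bench; z up, x towards its high back
- rest_round: fixed sloping sheet-steel rest, 106 wide (y), about 110 deep (x), 72 high at its back (+x), carrying a ROUND white tub. The tub: lid 102 in diameter, 68 high, also labelled, leaning the same way, not to be scanned; its highest edge is about 130 above the bench. Origin: centre of its underside on the bench; z up, x towards its high back
- rest_narrow: fixed sloping sheet-steel rest, 106 wide (y), about 110 deep (x), 72 high at its back (+x), carrying a NARROW tall round white tub. The tub: lid 78 in diameter, 90 high, also labelled, not to be scanned; its highest edge is about 141 above the bench. Origin: centre of its underside on the bench; z up, x towards its high back
- terminal: fixed grey stock terminal, 170 wide (y), 150 deep, about 60 high at the back, 30 at the front (keys apart); its face slopes 12 degrees down to the front (-x) and carries a dark display at the top and three keys. Origin: centre of its underside; z up, x to its back
- key_round_top (a point): the ROUND key, 32 in diameter, 15 proud, at the left (+y) of the upper row, pale plastic, travel 6 along the face's inward normal, fully down at about 5 N. Point: centre of its top face; z is the outward normal of the sloping face (12 degrees from vertical), x up the slope, y across the terminal
- key_square_top (a point): the SQUARE key, 30 by 30, 15 proud, at the right (-y) of the upper row; not to be pressed, pale plastic, travel 6 along the face's inward normal, fully down at about 5 N. Point: centre of its top face; z is the outward normal of the sloping face (12 degrees from vertical), x up the slope, y across the terminal
- key_bar_top (a point): the long BAR key, 26 by 90, 15 proud, below the other two, pale plastic, travel 6 along the face's inward normal, fully down at about 5 N. Point: centre of its top face; z is the outward normal of the sloping face (12 degrees from vertical), x up the slope, y across the terminal
- key_round (a joint): travel of the round key: 0 up, 0.006 m fully down
- key_square (a joint): travel of the square key: 0 up, 0.006 m fully down
- key_bar (a joint): travel of the bar key: 0 up, 0.006 m fully down
- brush_pot: loose white ceramic pot, 68 in diameter and 110 high, with brushes standing up to 190. Origin: centre of its underside; z up
- glaze_bottle: loose white bottle, 52 in diameter, 160 high. Origin: centre of its underside; z up
- mug: loose terracotta cup, 76 in diameter, 85 high. Origin: centre of its underside; z up
- jar: loose glass jar with a black lid, 52 in diameter, 85 high. Origin: centre of its underside; z up

How it is judged:
By the outcome, as a careful person would: the job done as asked, in the order asked, and still so for the second after the job is handed in, with the robot touching nothing.
It also fails if it takes over 72 s, if anything falls off the work surface, if the arm or the gripper's body presses on something with over 40 N, if the wrist force passes 120 N, or if a joint passes its speed limit or range.

## Working session

There is one attempt and no reset: what is moved stays moved. The work goes in short steps, each a Python script; the robot and the scene stay as the last script left them, time stands still between calls to the robot, and variables do not carry over. Pictures are saved under pics/ and viewed, on a budget of 10 in all, crops included, one or two more only if the job needs it, and the job is handed in when it is done.

```bash
ls; mkdir -p pics; python3 - <<'E'
from rig import ctrl, grab_frame, camera_model, finder
import cv2,numpy as np
ims=[]
for c in("side","top"):
    im,d=grab_frame(c); cv2.imwrite(f"pics/{c}0.png",im[:,:,::-1]); np.save(f"pics/{c}0d.npy",d)
    m=camera_model(c);print(c,{k:np.round(v,3).tolist() for k,v in m.items()})
    for n in["wand","lens","fork","stand","tub_square_label","tub_square","rest_square","rest_round","rest_narrow","terminal","key_round_top","key_square_top","key_bar_top","brush_pot","glaze_bottle","mug","jar"]:
        r=finder.spot_point(c,n); print(c,n,[(np.round(x["at"]).tolist(),round(x["confidence"],2)) for x in r[:2]])
print(ctrl.read_t())
E
```

```text
pics
side {'fx': 385.694, 'fy': 385.694, 'cx': 279.59, 'cy': 207.812, 'xyz': [312.614, 706.979, 912.352], 'orientation': [0.065, -0.197, 0.918, -0.337]}
side wand [([472.0, -256.0, 140.0], 0.96), ([522.0, -7.0, 4.0], 0.57)]
side lens [([469.0, -254.0, 48.0], 0.93)]
side fork [([470.0, -259.0, 142.0], 0.83), ([640.0, -8.0, 101.0], 0.27)]
side stand [([469.0, -255.0, 5.0], 0.72), ([475.0, 302.0, 63.0], 0.27)]
side tub_square_label [([639.0, -10.0, 100.0], 0.92)]
side tub_square [([682.0, -3.0, 46.0], 0.55)]
side rest_square [([677.0, -2.0, -1.0], 0.55)]
side rest_round [([704.0, -242.0, 5.0], 0.56)]
side rest_narrow [([700.0, 234.0, 0.0], 0.73), ([498.0, 202.0, 61.0], 0.22)]
side terminal [([473.0, 246.0, 1.0], 0.8)]
side key_round_top [([474.0, 300.0, 64.0], 0.48), ([643.0, -10.0, 98.0], 0.29)]
side key_square_top [([540.0, 424.0, 1.0], 0.58), ([500.0, 203.0, 62.0], 0.55)]
side key_bar_top [([435.0, 233.0, 50.0], 0.93)]
side brush_pot [([524.0, -8.0, 1.0], 0.72), ([466.0, -258.0, 4.0], 0.6)]
side glaze_bottle [([656.0, 121.0, -0.0], 0.68), ([641.0, -9.0, 100.0], 0.29)]
side mug []
sid
[... 545 characters left out ...]
quare [([679.0, -4.0, 2.0], 0.83), ([704.0, -243.0, -5.0], 0.6)]
top rest_round [([701.0, -246.0, -4.0], 0.59)]
top rest_narrow [([697.0, 236.0, -4.0], 0.9), ([704.0, -245.0, -1.0], 0.56)]
top terminal [([468.0, 248.0, -2.0], 0.94), ([654.0, 122.0, 2.0], 0.66)]
top key_round_top [([476.0, 295.0, 66.0], 0.48), ([522.0, -9.0, 4.0], 0.37)]
top key_square_top [([504.0, 202.0, 64.0], 0.44)]
top key_bar_top [([437.0, 236.0, 50.0], 0.72), ([470.0, -255.0, 138.0], 0.29)]
top brush_pot [([471.0, -254.0, 140.0], 0.71), ([521.0, -8.0, 1.0], 0.57)]
top glaze_bottle [([652.0, 122.0, 2.0], 0.68), ([472.0, -257.0, 1.0], 0.46)]
top mug [([540.0, 419.0, 3.0], 0.61)]
top jar [([692.0, -117.0, 2.0], 0.83)]
1.8
```

View pics/top0.png

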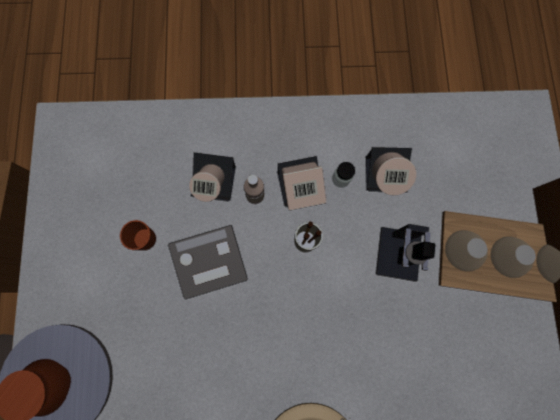

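View pics/side0.png

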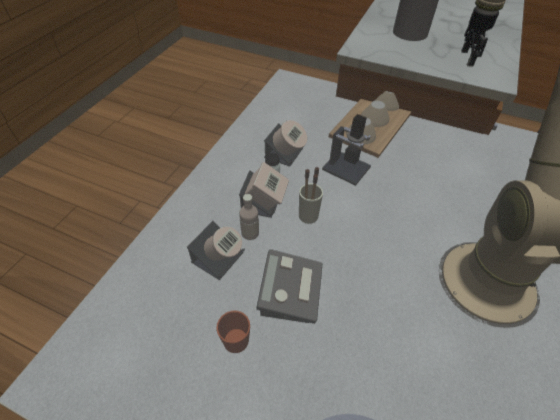

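```bash
cat > h.py <<'E'
import numpy as np,cv2
from scipy.spatial.transform import Rotation as R
from rig import ctrl, grab_frame, camera_model, finder
def rot(q): return R.from_quat(np.asarray(q),scalar_first=True).as_matrix()
def quat(M): return R.from_matrix(M).as_quat(scalar_first=True)
def cloud(c,d):
    m=camera_model(c);v,u=np.mgrid[:d.shape[0],:d.shape[1]]
    P=np.stack([(u-m["cx"])/m["fx"]*d,(v-m["cy"])/m["fy"]*d,d],-1)
    P=P@rot(m["orientation"]).T+np.array(m["xyz"]);P[d<=0]=np.nan;return P
def plane(P,tol=2.5):
    for _ in range(8):
        c=P.mean(0);n=np.linalg.svd(P-c,full_matrices=False)[2][2];P2=P[abs((P-c)@n)<max(tol,0.8*abs((P-c)@n).mean())]
        P=P2
    return c,n*np.sign(n[2]),P
E
python3 - <<'E'
from h import *
for c in("top","side"):
    P=cloud(c,np.load(f"pics/{c}0d.npy")); im=cv2.imread(f"pics/{c}0.png").astype(int)
    g=im.sum(2)/3
    near=lambda x,y,r:np.hypot(P[...,0]-x,P[...,1]-y)<r
    # lid
    m=near(641,-8,38)&(P[...,2]>60)&(P[...,2]<150)
    cc,n,Q=plane(P[m]);print(c,"lid",len(Q),cc.round(1),n.round(3),"tilt",np.degrees(np.arccos(n[2])),"yaw",np.degrees(np.arctan2(-n[1],-n[0])))
    off=((np.array([641,-8,101])-cc)@n);print(" label guess off plane",off)
    m2=near(655,-5,85)&(abs((P-cc)@n)<4)
    ex=np.cross([0,0,1],-n);ey=ex/np.linalg.norm(ex);ex=np.cross(ey,n)
    uv=np.stack([(P[m2]-cc)@ex,(P[m2]-cc)@ey],1).astype(np.float32);r=cv2.minAreaRect(uv)
    print(" lidrect",np.round(r[1]),round(r[2],1),"centre",(cc+ex*r[0][0]+ey*r[0][1]).round(1))
    # label bars
    m3=near(641,-8,45)&(abs((P-cc)@n)<4);md=m3&(g<np.median(g[m3])*.6)
    q=P[md];print(" bars",len(q),q.mean(0).round(1))
    # stand base
    m=near(470,-255,95)&(P[...,2]>7)&(P[...,2]<18);r=cv2.minAreaRect(P[m][:,:2].astype(np.float32));print(" base",m.sum(),np.round(r[0],1),np.round(r[1],1),r[2])
    for lo,hi in((205,230),(150,200),(138,152)):
        m=near(470,-255,70)&(P[...,2]>lo)&(P[...,2]<hi);r=cv2.minAreaRect(P[m][:,:2].astype(np.float32));print(" wand/fork",lo,m.sum(),np.round(r[0],1),np.round(r[1],1),r[2],"zmed",np.median(P[m][:,2]))
    # terminal
    m=near(470,247,65)&(P[...,2]>20);cc,n,Q=plane(P[m],2);print(" term",len(Q),cc.round(1),n.round(3),np.degrees(np.arccos(n[2])),"yaw",np.degrees(np.arctan2(-n[1],-n[0])))
    for nm,k in(("round",(475,298)),("sq",(502,203)),("bar",(436,235))):
        h=(P-cc)@n;m=near(*k,60 if nm=="bar" else 28)&(h>9)&(h<22);q=P[m];r=cv2.minAreaRect(q[:,:2].astype(np.float32));print(" ",nm,m.sum(),q.mean(0).round(1),np.round(r[0],1),np.round(r[1],1),round(r[2],1))
    # brushes
    m=near(523,-8,70)&(P[...,2]>115);q=P[m];print(" brush",len(q),q.min(0).round(),q.max(0).round())
im=cv2.imread("pics/top0.png")
cv2.imwrite("pics/crop1.png",np.hstack([cv2.resize(im[210:290,365:445],(480,480),interpolation=cv2.INTER_CUBIC)]))
E
```

```text
top lid 679 [641.4  -7.7 101.7] [-0.566 -0.103  0.818] tilt 35.13993470736772 yaw 10.337101198777962
 label guess off plane -0.30101177114213085
 lidrect [100. 101.] 89.4 centre [641.3  -6.  101.8]
 bars 124 [640.8  -6.4 102.2]
 base 1296 [ 479.9 -256.1] [111.1 130. ] 78.51042938232422
 wand/fork 205 220 [ 469.2 -253.6] [28.1 33.5] 79.5924072265625 zmed 215.48665342515875
 wand/fork 150 142 [ 464.  -242.3] [39.9 26.1] 23.54167938232422 zmed 175.13044401023365
 wand/fork 138 523 [ 484.2 -257.1] [ 58.8 102.6] 78.63803100585938 zmed 141.59068498086663
 term 702 [483.9 253.5  48.4] [-0.183 -0.049  0.982] 10.895995014262313 yaw 14.949372008021607
  round 122 [477.7 297.8  63.9] [477.9 297.8] [27.7 30. ] 88.7
  sq 142 [502.5 205.1  63.7] [502.7 205.4] [29.5 29.3] 17.5
  bar 380 [438.7 237.   52.3] [451.9 242. ] [58.3 89.1] 16.7
 brush 121 [504. -28. 115.] [541.   9. 194.]
side lid 398 [640.6  -7.4  99.1] [-0.572 -0.094  0.815] tilt 35.44960358628434 yaw 9.351062501209706
 label guess off plane 1.3674939031671394
 lidrect [100. 103.] 0.3 centre [642.7  -6.1 100.7]
 bars 34 [641.4 -11.3 100.1]
 base 712 [ 481.4 -255.2] [115.1 129.9] 78.82675170898438
 wand/fork 205 93 [ 471.2 -252.1] [31.7 33.2] 79.85342407226562 zmed 214.09064717855892
 wand/fork 150 172 [ 467.8 -245.4] [39.4 22.7] 19.434751510620117 zmed 176.0889372053436
 wand/fork 138 230 [ 486.2 -256.6] [ 62.7 104.8] 81.87347412109375 zmed 141.70263013737207
 term 661 [487.3 255.4  48.5] [-0.189 -0.05   0.981] 11.28534820304146 yaw 14.884016743483194
  round 129 [479.2 298.9  63.3] [478.5 298.5] [29.3 30.9] 24.4
  sq 125 [504.4 206.9  63.5] [504.9 205.8] [29.5 30.3] 14.0
  bar 342 [439.7 239.8  52. ] [451.5 242.6] [57.2 90.1] 21.4
 brush 183 [506. -29. 115.] [546.  11. 194.]
```

View pics/crop1.png

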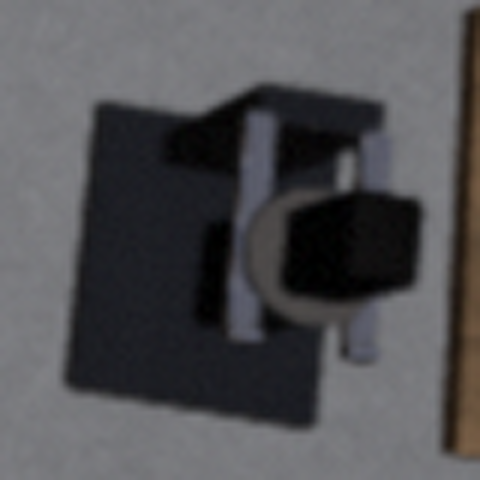

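```bash
cat >> h.py <<'E'
def frame(z,ref):  # tool frame: tool z = z, tool x closest to ref
    z=np.array(z)/np.linalg.norm(z);x=np.array(ref,float);x-=x@z*z;x/=np.linalg.norm(x)
    return np.stack([x,np.cross(z,x),z],1)
def yv(d): d=np.radians(d);return np.array([np.cos(d),np.sin(d),0])
def tilt(yaw,t): return np.cos(np.radians(t))*np.array([0,0,1])-np.sin(np.radians(t))*yv(yaw)
SGN=1
TN=tilt(15,12);KR=np.array([478.,298,64]);KB=np.array([436.,236,51])
TM=frame(-TN,SGN*yv(15))
LAB=np.array([641,-7,101.5]);LN=tilt(10,35);LM=frame(-LN,SGN*yv(10))
ST=np.array([470,-253.5,140]);WM=frame([0,0,-1],SGN*yv(-11))
GH=50-6+0  # grasp point at wand z~50 -> TCP at z 56
E
python3 - <<'E'
import h;from h import *
print(rot(ctrl.read_tool_rot()).round(2).tolist(),ctrl.read_gripper_width())
for s in(1,-1):
    for nm,p,z,y in(("KR",KR+60*TN,-TN,15),("KRp",KR+15*TN,-TN,15),("KB",KB+25*TN,-TN,15),("W",ST+[0,0,56],[0,0,-1],-11),("Wup",ST+[0,0,150],[0,0,-1],-11),("Wout",ST+[0,0,76]-90*yv(-11),[0,0,-1],-11),("Wout2",ST+[0,0,240]-90*yv(-11),[0,0,-1],-11),("L",LAB+231*LN,-LN,10),("Lpre",LAB+280*LN,-LN,10)):
        q=ctrl.inverse_kinematics(p.tolist(),quat(frame(z,s*yv(y))).tolist());print(s,nm,p.round(),None if q is None else np.round(q,2))
P=cloud("top",np.load("pics/top0d.npy"));m=(P[...,1]<-300)&(P[...,1]>-420)&(P[...,0]>380)&(P[...,0]<560);print(np.nanmax(P[m][:,2]))
E
```

```text
[[0.95, 0.31, -0.0], [0.31, -0.95, 0.0], [-0.0, -0.0, -1.0]] 85.18640120492861
1 KR [466. 295. 123.] [-0.92  0.57  0.3   2.26 -0.49  0.16 -1.52]
1 KRp [475. 297.  79.] None
1 KB [431. 235.  75.] [-0.65  0.62 -0.01  2.41  2.29  0.12  2.02]
1 W [ 470. -254.  196.] [ 0.32  0.46  0.09  2.1  -0.07  0.59 -1.3 ]
1 Wup [ 470. -254.  290.] [ 0.34  0.33  0.06  2.   -0.03  0.81 -1.34]
1 Wout [ 382. -236.  216.] [ 0.37  0.34  0.08  2.26 -0.05  0.55 -1.28]
1 Wout2 [ 382. -236.  380.] [ 0.45  0.12 -0.03  2.04  0.    0.99 -1.34]
1 L [511. -30. 291.] [0.01 0.18 0.   2.43 4.11 0.13 0.76]
1 Lpre [483. -35. 331.] [ 0.23  0.08 -0.21  2.41 -1.03  0.11 -0.38]
-1 KR [466. 295. 123.] [-0.47  0.57 -0.35  2.23  1.03  0.33  0.11]
-1 KRp [475. 297.  79.] [-0.21  0.75 -0.74  2.22  1.4   0.58 -0.23]
-1 KB [431. 235.  75.] [ 0.05  0.87 -1.1   2.36  1.56  0.85 -0.38]
-1 W [ 470. -254.  196.] [ 0.87  0.54 -0.69  2.06  0.52  0.72  1.23]
-1 Wup [ 470. -254.  290.] [ 0.95  0.42 -0.77  1.97  0.37  0.9   1.37]
-1 Wout [ 382. -236.  216.] [ 0.98  0.42 -0.74  2.22  0.46  0.66  1.3 ]
-1 Wout2 [ 382. -236.  380.] [ 1.13  0.19 -0.81  2.    0.16  1.01  1.62]
-1 L [511. -30. 291.] [ 0.87  0.32 -1.06  2.39  1.73  0.22  0.01]
-1 Lpre [483. -35. 331.] None
81.9655111413822
```

```bash
python3 - <<'E'
from h import *
def T(nm,p,t,yaw,refyaw):
    z=-tilt(yaw,t) if t is not None else None
    q=ctrl.inverse_kinematics(list(map(float,p)),quat(frame(z,yv(refyaw))).tolist());print(nm,t,refyaw,None if q is None else np.round(q,2))
for t in(12,6,0):
    for ry in(15,-75,105,195):
        T("KRp",KR+18*TN,t,15,ry);T("KBp",KB+18*TN,t,15,ry)
a=20
for s in(0,180):
  for a in(18,25):
    # tool tilt in wand frame by -a ; stand
    z=tilt(-11,-a);g=ST+np.array([0,0,46.])
    T("W",g+6*z,-a,-11,-11+s);T("Wout",g+6*z+[0,0,20]-90*yv(-11),-a,-11,-11+s);T("Wup",g+6*z+[0,0,220]-90*yv(-11),-a,-11,-11+s)
    zl=tilt(10,35-a)
    T("L",LAB+(175+46)*LN+6*zl,35-a,10,10+s);T("Lpre",LAB+(175+46+60)*LN+6*zl,35-a,10,10+s)
E
```

```text
KRp 12 15 None
KBp 12 15 [-0.65  0.64 -0.01  2.41  2.39  0.13  1.92]
KRp 12 -75 [-0.1   0.81 -0.92  2.21  1.42  0.73  1.34]
KBp 12 -75 [ 0.04  0.89 -1.1   2.36  1.58  0.87  1.18]
KRp 12 105 [-0.45  0.66 -0.38  2.23  1.3   0.33 -1.72]
KBp 12 105 [ 0.04  0.89 -1.1   2.36  1.58  0.87 -1.96]
KRp 12 195 [-0.21  0.74 -0.74  2.22  1.39  0.58 -0.22]
KBp 12 195 [ 0.04  0.89 -1.1   2.36  1.58  0.87 -0.39]
KRp 6 15 [-0.84  0.66  0.24  2.19 -0.46  0.23 -1.53]
KBp 6 15 None
KRp 6 -75 [ 0.01  0.92 -1.11  2.14  1.28  0.9   1.5 ]
KBp 6 -75 [ 0.07  0.9  -1.1   2.29  1.39  0.84  1.38]
KRp 6 105 [-0.83  0.66  0.21  2.19 -0.39  0.23 -0.02]
KBp 6 105 [-0.79  0.65  0.22  2.35 -1.03  0.11  0.67]
KRp 6 195 [-0.72  0.64  0.05  2.18  0.05  0.22  1.1 ]
KBp 6 195 [-0.13  0.74 -0.74  2.31  1.33  0.53 -0.14]
KRp 0 15 [-0.61  0.66 -0.08  2.11  0.13  0.38 -2.1 ]
KBp 0 15 [-0.71  0.65  0.13  2.27 -0.35  0.23 -1.56]
KRp 0 -75 [ 0.02  0.94 -1.11  2.07  1.12  0.93  1.66]
KBp 0 -75 [ 0.09  0.92 -1.11  2.23  1.21  0.86  1.56]
KRp 0 105 [-0.43  0.68 -0.34  2.1   0.51  0.45 -0.9 ]
KBp 0 105 [-0.61  0.64 -0.    2.27  0.    
[... 519 characters left out ...]
0.25  0.29  0.17  1.81  0.05  1.48 -1.36]
L 10 10 [ 0.16  0.26 -0.25  2.13  0.08  0.58 -1.54]
Lpre 10 10 [ 0.28  0.16 -0.35  2.12  0.06  0.69 -1.5 ]
W -18 169 [ 0.82  0.67 -0.72  1.87  0.46  1.12  1.25]
Wout -18 169 [ 0.9   0.55 -0.74  2.05  0.42  1.04  1.28]
Wup -18 169 [ 1.    0.32 -0.81  1.81  0.23  1.43  1.49]
L 17 190 [ 0.71  0.34 -0.94  2.18  0.56  0.51  1.13]
Lpre 17 190 [ 0.96  0.25 -1.16  2.17  0.4   0.6   1.3 ]
W -25 169 [ 0.8   0.73 -0.72  1.8   0.44  1.26  1.25]
Wout -25 169 [ 0.88  0.61 -0.74  1.99  0.41  1.18  1.26]
Wup -25 169 [ 0.95  0.38 -0.81  1.76  0.25  1.56  1.44]
L 10 190 [ 0.69  0.38 -0.95  2.1   0.5   0.69  1.17]
Lpre 10 190 [ 0.87  0.29 -1.1   2.09  0.38  0.77  1.3 ]
```

```bash
cat >> h.py <<'E'
KQ=quat(frame([0,0,-1],yv(15))).tolist()
def L(x): return [float(v) for v in x]
def press(K):
    base=K-8*(yv(15)*np.cos(np.radians(12))+np.array([0,0,np.sin(np.radians(12))]))+np.array([0,0,11*0.21*0])
    # tool tip centre such that +x edge (11mm) meets the sloped face
    base=K-8*yv(15)+np.array([0,0,25+3*0.21])
    ctrl.line_to(L(base+12*TN),KQ,feed=120)
    f0=np.array(ctrl.read_wrist_force()); log=[]
    for d in np.arange(8,-16,-2.0):
        ctrl.line_to(L(base+d*TN),None,feed=40)
        f=(np.array(ctrl.read_wrist_force())-f0)@TN;a=(np.array(ctrl.read_tcp_pos())-base)@TN
        log.append((d,round(float(a),1),round(float(f),1)))
        if f>12: break
    ctrl.hold(0.2);print(log,"held",((np.array(ctrl.read_wrist_force())-f0)@TN).round(1))
    ctrl.line_to(L(base+25*TN),None,feed=120);print("t",ctrl.read_t())
E
python3 - <<'E'
from h import *
ctrl.gripper_close(20)
p=np.array(ctrl.read_tcp_pos());ctrl.line_to(L(p+[0,0,110]),feed=250)
ctrl.reach([465.,290,240],KQ);print(ctrl.read_t(),np.round(ctrl.read_qpos(),2))
ctrl.line_to(L(KR-8*yv(15)+[0,0,60]),KQ,feed=200)
press(KR)
E
```

```text
6.7 [-0.06  0.54 -0.86  1.99  0.54  0.86 -2.53]
[(np.float64(8.0), 8.3, 0.3), (np.float64(6.0), 6.0, -0.7), (np.float64(4.0), 3.9, 0.2), (np.float64(2.0), 1.9, 0.3), (np.float64(0.0), -0.1, -0.3), (np.float64(-2.0), -2.0, 2.9), (np.float64(-4.0), -4.0, 2.6), (np.float64(-6.0), -6.0, 4.5), (np.float64(-8.0), -7.2, 15.3)] held 15.1
t 10.65
```

```bash
cat >> h.py <<'E'
A=20;WZ=tilt(-11,-A);WQ=quat(frame(-WZ,yv(-11))).tolist()
G=ST+np.array([0,0,46.])+6*WZ
SZ=tilt(10,35-A);SQ=quat(frame(-SZ,yv(10))).tolist()
SP=LAB+221*LN+6*SZ
E
python3 - <<'E'
from h import *
p=np.array(ctrl.read_tcp_pos());ctrl.line_to(L([p[0],p[1],330]),feed=300)
ctrl.ungrasp()
ctrl.reach(L(G+150*WZ),WQ);print(ctrl.read_t(),np.round(ctrl.read_qpos(),2))
im,_=grab_frame("wrist");cv2.imwrite("pics/w1.png",im[:,:,::-1])
ctrl.line_to(L(G),WQ,feed=150)
ctrl.gripper_close(50);print(ctrl.read_gripper_width(),ctrl.read_wrist_force(),ctrl.read_tcp_pos(),ctrl.read_t())
im,_=grab_frame("side");cv2.imwrite("pics/s1.png",cv2.resize(im[90:230,290:430,::-1],(560,560)))
E
```

```text
14.3167 [ 0.68  0.55 -0.53  1.61  0.26  1.41 -1.69]
27.709599951684616 [-0.24124095 -1.29276441  4.2288192 ] [ 472.14159249 -254.17600084  191.90804039] 16.075
```

View pics/s1.png

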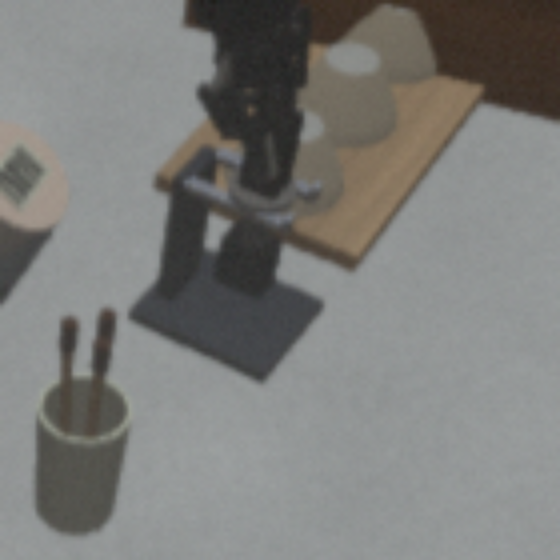

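```bash
python3 - <<'E'
from h import *
c=np.array(ctrl.read_tcp_pos());np.save("grasp.npy",c)
ctrl.line_to(L(c+[0,0,19]),WQ,feed=60)
o=c+[0,0,19]-95*yv(-11);ctrl.line_to(L(o),WQ,feed=120)
ctrl.line_to(L(o+[0,0,190]),WQ,feed=250)
ctrl.line_to(L(SP+60*LN),SQ,feed=200)
print(ctrl.read_t(),ctrl.read_gripper_width(),np.round(ctrl.read_qpos(),2))
f=SP+60*LN
for cam in("side","top"):
    im,_=grab_frame(cam);cv2.imwrite(f"pics/{cam}2.png",im[:,:,::-1])
    for n,e in(("lens",LAB+140*LN),("wand",LAB+235*LN),("spot",LAB+60*LN)):
        r=finder.spot_point(cam,n);print(cam,n,"exp",e.round(),[(np.round(x["at"]).tolist(),round(x["confidence"],2)) for x in r[:2]])
a=cv2.imread("pics/side2.png")[80:280,180:380];b=cv2.imread("pics/top2.png")[120:320,220:420]
cv2.imwrite("pics/both2.png",cv2.resize(np.hstack([a,b]),(800,400)))
E
```

```text
19.7667 27.74909544677216 [ 0.66  0.18 -0.77  2.16  0.18  0.6  -1.62]
side lens exp [562. -21. 216.] [([556.0, -24.0, 220.0], 0.79)]
side wand exp [508. -30. 294.] [([512.0, -34.0, 292.0], 0.84)]
side spot exp [607. -13. 151.] []
top lens exp [562. -21. 216.] [([561.0, -24.0, 212.0], 0.82)]
top wand exp [508. -30. 294.] [([504.0, -29.0, 295.0], 0.69), ([466.0, 249.0, 1.0], 0.62)]
top spot exp [607. -13. 151.] []
```

View pics/both2.png

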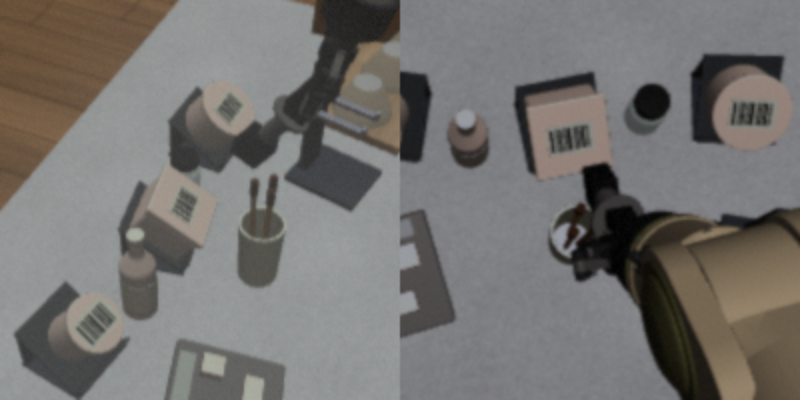

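```bash
python3 - <<'E'
from h import *
c=np.load("grasp.npy")
ctrl.line_to(L(SP),SQ,feed=80)
ctrl.hold(0.3);print("scan t0",ctrl.read_t(),(np.array(ctrl.read_tcp_pos())-SP).round(2),ctrl.read_wrist_force())
for cam in("side","top"):
    im,_=grab_frame(cam);r=finder.spot_point(cam,"lens");print(cam,(LAB+80*LN).round(),[(np.round(x["at"]).tolist(),round(x["confidence"],2)) for x in r[:1]])
ctrl.hold(2.3);print(ctrl.read_t(),np.abs(ctrl.read_joint_vel()).max())
ctrl.line_to(L(SP+60*LN),SQ,feed=120)
o=c+[0,0,19]-95*yv(-11)
ctrl.line_to(L(o+[0,0,190]),WQ,feed=200)
ctrl.line_to(L(o),WQ,feed=200)
ctrl.hold(0.3)
print(ctrl.read_t(),ctrl.read_gripper_width(),(np.array(ctrl.read_tcp_pos())-o).round(2),ctrl.read_wrist_force())
for cam in("side","top"):
    im,_=grab_frame(cam);cv2.imwrite(f"pics/{cam}3.png",im[:,:,::-1])
    r=finder.spot_point(cam,"wand");print(cam,(o-[2,0,52]).round(),[(np.round(x["at"]).tolist(),round(x["confidence"],2)) for x in r[:1]])
a=cv2.imread("pics/side3.png")[80:220,290:430];b=cv2.imread("pics/top3.png")[200:340,345:485]
cv2.imwrite("pics/both3.png",cv2.resize(np.hstack([a,b]),(800,400)))
E
```

```text
scan t0 21.3667 [-0.03 -0.17  0.32] [-1.05384574  0.87662571 -1.40904254]
side [596. -15. 167.] [([596.0, -15.0, 170.0], 0.64)]
top [596. -15. 167.] [([595.0, -17.0, 164.0], 0.77)]
23.8667 0.0016968502786468115
27.2333 27.17777035583679 [ 0.17 -0.13  0.52] [ 0.73025766  1.15943992 -1.85534598]
side [ 377. -236.  159.] [([378.0, -237.0, 159.0], 0.63)]
top [ 377. -236.  159.] [([375.0, -233.0, 162.0], 0.76)]
```

View pics/both3.png

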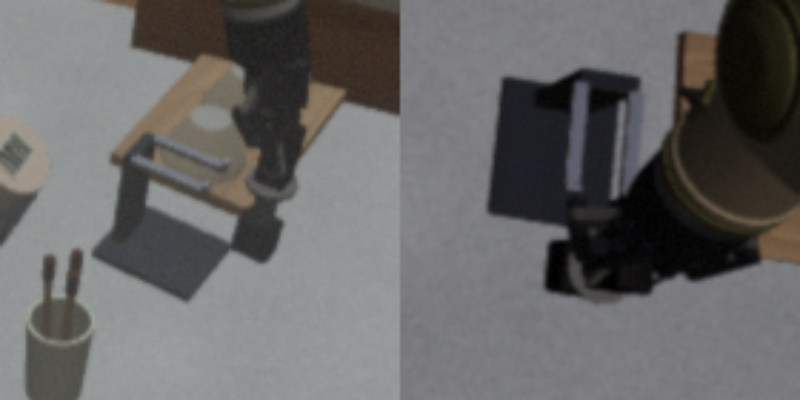

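```bash
python3 - <<'E'
from h import *
c=np.load("grasp.npy")
o=c+[0,0,19]-95*yv(-11)
for s in(50,20,0):
    ctrl.line_to(L(c+[0,0,19]-s*yv(-11)),WQ,feed=90);f=np.array(ctrl.read_wrist_force());print(s,f.round(1))
    if np.hypot(f[0],f[1])>12: raise SystemExit("contact")
for z in(8,3,1,0):
    ctrl.line_to(L(c+[0,0,z]),WQ,feed=50);print(z,np.array(ctrl.read_wrist_force()).round(1))
print((np.array(ctrl.read_tcp_pos())-c).round(2),ctrl.read_t())
im,_=grab_frame("side");cv2.imwrite("pics/s4.png",cv2.resize(im[80:220,290:430,::-1],(560,560)))
E
```

```text
50 [-0.1  0.4 -1.9]
20 [-0.5 -0.2 -2.4]
0 [ 0.   0.2 -1.2]
8 [ 0.3 -1.  -1.6]
3 [-0.3 -0.1 -2.7]
1 [-0.8  0.6 -1.8]
0 [ 0.4  0.5 -0.4]
[ 0.05 -0.03  0.05] 30.0583
```

View pics/s4.png

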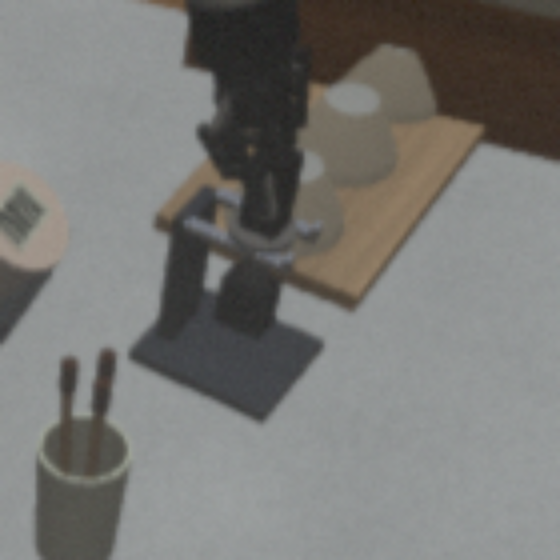

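```bash
python3 - <<'E'
from h import *
c=np.load("grasp.npy")
ctrl.ungrasp();ctrl.hold(0.2)
ctrl.line_to(L(c+120*WZ),WQ,feed=150)
p=np.array(ctrl.read_tcp_pos());ctrl.line_to(L([p[0]-20,p[1],350]),WQ,feed=200)
ctrl.gripper_close(20)
ctrl.reach(L([435.,235,300]),KQ);print(ctrl.read_t(),np.round(ctrl.read_qpos(),2))
for cam in("side","top"):
    im,d=grab_frame(cam);cv2.imwrite(f"pics/{cam}5.png",im[:,:,::-1])
    r=finder.spot_point(cam,"wand");print(cam,[(np.round(x["at"]).tolist(),round(x["confidence"],2)) for x in r[:1]])
    P=cloud(cam,d);m=(np.hypot(P[...,0]-470,P[...,1]+254)<60)&(P[...,2]>205)&(P[...,2]<230)
    r=cv2.minAreaRect(P[m][:,:2].astype(np.float32));print(" grip top",np.round(r[0],1),np.round(r[1],1),r[2],np.median(P[m][:,2]))
a=cv2.imread("pics/side5.png")[80:220,290:430];b=cv2.imread("pics/top5.png")[200:340,345:485]
cv2.imwrite("pics/both5.png",cv2.resize(np.hstack([a,b]),(800,400)))
E
```

```text
34.85 [ 0.12  0.41 -0.98  2.03  0.43  0.93 -2.4 ]
side [([470.0, -253.0, 138.0], 0.97)]
 grip top [ 455.9 -247.1] [22.5  2.7] 75.26376342773438 210.4145768168355
top [([465.0, -251.0, 141.0], 0.8)]
 grip top [ 469.6 -251.5] [27.6 33.6] 80.60707092285156 215.40763216591847
```

View pics/both5.png

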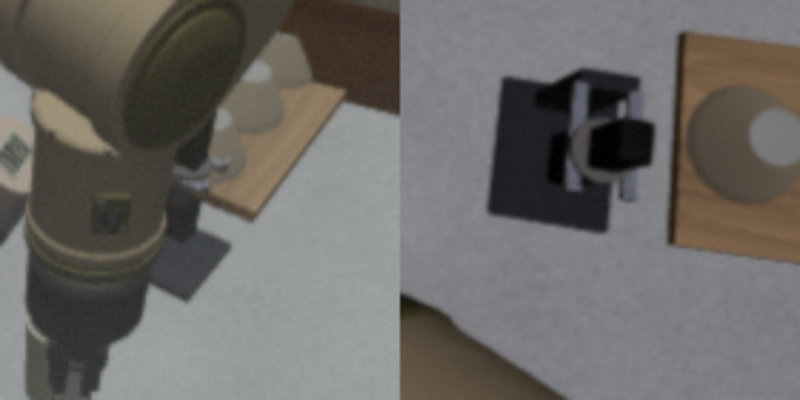

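```bash
python3 - <<'E'
from h import *
ctrl.line_to(L(KB-8*yv(15)+[0,0,65]),KQ,feed=200)
press(KB)
p=np.array(ctrl.read_tcp_pos());ctrl.line_to(L([p[0],p[1],300]),feed=250);ctrl.hold(0.3)
im,_=grab_frame("top");cv2.imwrite("pics/end.png",im[:,:,::-1])
for n in("brush_pot","glaze_bottle","mug","jar","wand"):
    r=finder.spot_point("top",n);print(n,[(np.round(x["at"]).tolist(),round(x["confidence"],2)) for x in r[:1]])
print(ctrl.read_t(),ctrl.read_wrist_force())
E
```

```text
[(np.float64(8.0), 8.3, -0.4), (np.float64(6.0), 6.0, -0.1), (np.float64(4.0), 3.9, 0.3), (np.float64(2.0), 1.9, -0.1), (np.float64(0.0), -0.1, 2.9), (np.float64(-2.0), -2.0, 2.5), (np.float64(-4.0), -4.1, 4.0), (np.float64(-6.0), -6.0, 6.2), (np.float64(-8.0), -6.7, 28.8)] held 29.3
t 39.375
brush_pot [([520.0, -8.0, -0.0], 0.71)]
glaze_bottle [([653.0, 120.0, 3.0], 0.86)]
mug [([681.0, -2.0, 45.0], 0.56)]
jar [([691.0, -119.0, 2.0], 0.66)]
wand [([681.0, -2.0, 1.0], 0.74)]
40.9167 [-0.55236956 -0.17587672  0.04570322]
```

View pics/end.png

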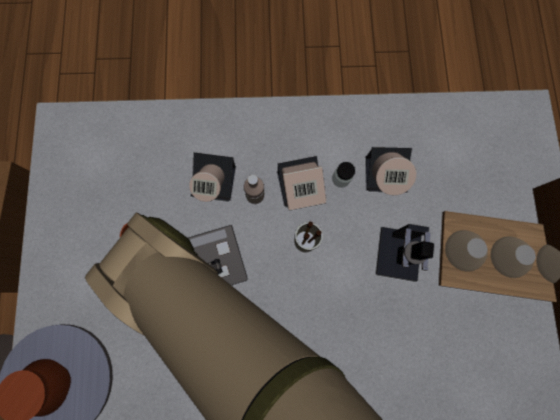

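```bash
python3 - <<'E'
from h import *
ctrl.reach([480.,0,420],KQ);ctrl.hold(0.3)
for cam in("top","side"):
    im,_=grab_frame(cam)
    for n in("mug","wand"):
        r=finder.spot_point(cam,n);print(cam,n,[(np.round(x["at"]).tolist(),round(x["confidence"],2)) for x in r[:2]])
print(ctrl.read_t());ctrl.sign_off()
E
```

```text
top mug [([540.0, 422.0, -2.0], 0.56)]
top wand []
side mug [([540.0, 424.0, -3.0], 0.62)]
side wand []
42.5583
the job is handed in; nothing more can be done
```

The job is done and handed in at about 42.6 s of the 72 s allowed; no verdict is reported.

- **Keys:** I pressed the round key first and the bar key last. Each showed the spring's resistance over about 6 mm, then a hard stop at 15 N (round) and 29 N (bar), and I then lifted clear. I didn't measure either key coming back up. The square key wasn't approached.
- **Scan:** I held the wand steady for about 2.5 s, square to the square tub's lid. The lens was found within 3–4 mm of the intended point, 80 mm from the label. The wrist force showed no contact.
- **Hanging the wand:** The wand went back on the fork with no contact force while sliding in, and I let go. The picture and depth afterwards showed it upright at its original position, within about 2 mm.
- **Pots, bottles and jars:** The brush pot, bottle and jar were measured within about 3 mm of where they started just after the bar press. The mug was too, in the last check.

**Failed checks:** In the check after the bar key, the finder put the wand and mug at the square tub. That was wrong: the picture showed the wand on its fork and the arm hiding most of the mug. In the last check, neither camera found the wand, so the evidence for it is the earlier picture and depth reading.

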